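# Close the splash guard and reset the titrator interlock with both keys

## Task

Push the sliding splash guard of the titration stand fully shut against its end post, then reset the interlock on the control terminal: press its two big round keys together, one fingertip on each, hold both all the way down for three seconds, and let them come back up. Never press one big key alone, do not press the small key between them, and leave everything else standing where it is, without picking anything up.

Things in the scene. Friction and masses are not known exactly. Their poses are not given: they have to be found in the camera images.
- stand: Fixed white titration stand. Origin: centre of underside; x to its back, y to its left, z up. Base 170 (x) x 260 (y) x 30 mm high. Guard track along the front at x = -70 mm, steel end post (125 mm high) at x -70, y +118. Tower 240 mm high at x 33 to 83, y 5 to 95; its head reaches forward to x -27 (y 25 to 75), lowest point 118 mm above the table. May be left or right of the terminal.
- guard (a joint): Opening of the grey upright splash guard in m: 0 = shut against the end post, 0.09 = fully open; starts at 0.05 to 0.085. Shutting moves it along the stand's +y; 2 N of friction, it stays where left. Panel 6 mm thick, 120 mm wide, top 117 mm above the table; shut, it spans y -10 to +110 mm of the stand.
- guard_push (a point): Centre of the push face, a flat upright face (32 mm along x, 65 mm high) on the guard's open end, facing the stand's -y and moving with the guard; the point is 85 mm above the table. The face is the side of a rib sticking out 33 mm in front of the panel (to the stand's -x), sloped on the other side so it can be pushed, not pinched. Axes as the stand's: push along +y.
- terminal: Fixed white control terminal, 200 mm wide (y), 150 mm deep (x), its face sloping 0.26 rad (15 degrees) down to its front (-x): dark-rimmed screen on the upper part, below it a row of three light grey round keys: big, small, big. Origin: centre of underside; x to its back, y to its left, z up. Top of front edge about 36, of back edge 75 mm high.
- cap_left: Big round key on the left (terminal's +y) of the row: light grey in a black collar, 26 mm across, flat top 14 mm above the sloping face and about 58 mm above the table. Origin: centre of its top. z points straight out of the sloping face, y along the row to the left, x up the slope. The two big keys' centres are 60 mm apart.
- cap_right: The big round key on the right (the terminal's -y) of the row; otherwise as cap_left.
- key_left (a joint): Travel of the left big key in m, along its own -z: 0 = up, 0.007 = all the way down. Spring return: starts to move at 1.5 N, all the way down at 5 N (so 10 N for both).
- key_right (a joint): Travel of the right big key in m; otherwise as key_left.
- key_mid (a joint): Travel in m of the small key (12 mm across, 9 mm high above the face) midway between the two big ones: 0 = up, 0.004 = down. Leave it alone.
- beaker: Bystander, loose: leave it standing where it is. Origin: centre of its underside. Glass beaker, 56 mm across, 65 mm high, on the stand behind the shut position of the guard.
- vial: Bystander, loose: leave it standing where it is. Origin: centre of its underside. Small amber vial, 24 mm across, 45 mm high, on the stand's base, right of the beaker.
- jar: Bystander, loose: leave it standing where it is. Origin: centre of its underside. Small white jar with a blue cap, 34 mm across, 55 mm high, close beside the terminal.
- cup: Bystander, loose: leave it standing where it is. Origin: centre of its underside. White sample cup, 48 mm across, 45 mm high, on the table in front, between stand and terminal.
- dish: Bystander, loose: leave it standing where it is. Origin: centre of its underside. Small white porcelain dish, 76 mm across, 25 mm high, on the table near the robot.
- spatula: Bystander, loose: steel spatula 170 mm long lying on the table near the robot. Leave it where it lies.

How it is judged:
By the outcome, as a careful person would: the job done as asked, in the order asked, and still so for the second after the job is handed in, with the robot touching nothing.
It also fails if it takes over 58 s, if anything falls off the work surface, if the arm or the gripper's body presses on something with over 40 N, if the wrist force passes 120 N, or if a joint passes its speed limit or range.

## Robot

A 6-joint arm with a two-finger parallel gripper is mounted at the origin on the work surface. World frame = base frame: x ahead of the robot, y to its left, z up, the work surface at z = 0. Lengths are in m, angles in degrees, forces in N, time in s.
With the tool pointing down it reaches from about 0.375 to 0.9 m from the base axis. Payload 3.1 kg.
Tool frame: the origin (TCP) lies at the very end of the fingers, on their centre line; the grasp point (between the pads) lies 19 mm behind it (grip_point_offset is the distance from the TCP to the grasp point, in m); y points along the fingers, x is the direction in which the jaws open and shut, and the axes are right-handed (so a half turn about y gives the same grasp; the last joint's range is limited). The gripper opens to 87 mm and grips with 3 to 60 N. Pads are 19 mm wide; open, the fingers measure 117 mm over their backs; the gripper's body (75 mm by 190 mm) begins 51 mm behind the grasp point.
Start: joints at [-73.997, 30.224, 82.088, -0, 67.689, -10.227], TCP at [0.276, -0.561, 0.223] pointing down, gripper open.
Joint ranges: [-176.69, 176.69], [-43.24, 126.21], [12.49, 139.97], [-82, 262], [0, 151.66], [-163.58, 163.58]. Speed limits (degrees/s): [159.86, 159.86, 180, 180, 180, 180].

## Interface

Orientations are given as a 3x3 rotation matrix whose columns are the frame's x, y, z axes.
In Python, from rig import * gives the robot as it stands.
- The arm moves only by the tool send_rows, never from a script. Its argument "moves" is text: rows parted by semicolons, each of 5 numbers parted by spaces: the finger opening in mm, from 0 to 87, then the shift along the tool's x, y, z in mm, then the turn about the tool's y in degrees. In form: fingers dx dy dz yaw; .... A call has 1 to 20 rows; each row shifts and turns the commanded pose from where the row before left it, along the tool's axes as they then stand; what a row does not reach is not made up. A row lasts 1/12 s, in which the tool goes at most 41.7 mm and 7.16 degrees, less where a joint would pass 70% of its speed; a pose out of reach is approached as far as the arm can. A call is refused whole if a number of a shift passes 41.7 or a number of a turn 7.16, either way. A call with a gripper value outside its range is refused whole. The fingers move at their own pace and stop on an object; the grip force is fixed at half the most. Time passes only in rows, so rows that do not move let the fingers close. It gives the time, the measured TCP pose, the force and the opening at its end, in the units of the state.
- read_state(): the state, without advancing time (a new reading comes with each control period).
- capture(name): name is "scene" or "top" or "wrist"; returns a dict with "image" (420x560x3 uint8, blue, green, red), "z_map" (420x560 float32, m along the optical axis (not along the pixel's ray), 0 where there is no reading), "mtx" (3x3 intrinsics, pixels), "origin" and "rotation" of the camera in the world; the wrist camera has in their place "tool_from_camera" (4x4, takes a point from camera to tool coordinates, whose origin is the TCP and whose axes are the tool frame's). Camera axes: x right, y up, looking along -z (the intrinsics and any distortion apply to the point x, -y, -z); pixel columns grow to the right and rows downward; lengths in m; the calibration is good to about 2 mm. A picture is of the moment at which its call begins: read the wrist's pose just before it.
- hand_in(): hands the job in, once; it reports no verdict.
Trained networks look in a picture, given as the dict that the camera call returned (one of the last four; its "shot" number tells which), for a name from the list of things; names that differ only in an ending like _2 or _b are one class to them, and where a whole thing is asked for, a point or a joint stands for the part that bears it (a point fixed in the world has none). Each returns a list of dicts, best first, with "p" (0 to 1); they miss things now and then, are a little off and sometimes report something else, mostly with a low value. They report only what shows in the picture. A call takes as long as a camera call.
- search_frame(picture, name): "bbox" ([left, top, right, bottom] in pixels, round what is visible of it).
- masks_of(picture, name): "region" (420x560 bool, what is visible of it) and "bbox" ([left, top, right, bottom] in pixels, round what is visible of it).
- mark_of(picture, name): "pixel" ([row, column] in pixels: a listed point, or the origin of a listed thing).
The state is a dict: "time_s": time; "joint_positions": joint angles; "qvel": joint speeds; "tau": joint torques, N m; "position": TCP position; "tcp_rot": TCP orientation; "force": force on the tool from outside, world axes, zero at the start; "moment": the same for the moment, N m; "opening": opening from 0.0 (shut) to 1.0 (fully open).
Only numpy, scipy, OpenCV 4.12 (cv2) and the standard library are available. Lean on these libraries where they do the work, as an engineer would, in place of code of your own. Each camera call takes 0.05 s, during which the arm holds its last target. There are 200 camera calls.

## Working session

There is one attempt and no reset: what is moved stays moved. The work goes in short steps, Python scripts to look and compute and a tool call to move; the robot and the scene stay as the last step left them, time stands still between calls to the robot, and variables do not carry over. Pictures are saved under pics/ and viewed, about 8 in all and at most 12, crops included, and the job is handed in when it is done.

Besides the shell and the picture viewer there is one more tool, called as a command line: name --argument value ..., lists and objects as JSON in quotes. send_rows: Moves the arm, as the interface text tells. Its arguments: {"type":"object","properties":{"moves":{"type":"string"}},"required":["moves"]}

```bash
mkdir -p pics
cat > h.py <<'E'
from rig import *
import numpy as np, cv2
def pt(c,row,col,z=None):
    """world point of pixel, by depth or by intersecting plane z"""
    K=c["mtx"]; 
    d=np.array([(col-K[0][2])/K[0][0],-(row-K[1][2])/K[1][1],-1.])
    R=np.array(c["rotation"]);o=np.array(c["origin"])
    w=R@d
    if z is None: 
        return o+w*c["z_map"][int(round(row)),int(round(col))]
    return o+w*(z-o[2])/w[2]
def world(c):
    K=c["mtx"];r,q=np.mgrid[:420,:560]
    d=np.stack([(q-K[0][2])/K[0][0],-(r-K[1][2])/K[1][1],-np.ones(r.shape)],-1)*c["z_map"][...,None]
    return d@np.array(c["rotation"]).T+np.array(c["origin"])
E
python3 - <<'E'
from h import *
s=read_state();print(s)
for n in("scene","top"):
    c=capture(n);cv2.imwrite(f"pics/{n}0.png",c["image"]);print(n,{k:(v if k not in("image","z_map") else 0) for k,v in c.items()})
    for t in("stand","guard_push","terminal","cap_left","cap_right","beaker","vial","jar","cup","dish","spatula"):
        m=mark_of(c,t)
        for q in m[:1]: print(t,np.round(q["pixel"],1),round(q["p"],2),np.round(pt(c,*q["pixel"]),3))
E
```

```text
{'time_s': 0.0, 'joint_positions': array([-7.39973307e+01,  3.02801102e+01,  8.21565798e+01, -2.86883500e-04,
        6.76888878e+01, -1.02268185e+01]), 'qvel': array([ 0.02104673, -0.0092906 , -0.08739087, -0.00995712,  0.08101683,
        0.00442358]), 'tau': array([-1.44059363e-04, -4.40043354e+01, -1.76594746e+01,  6.33219467e-02,
        5.83412696e-02, -1.84262744e-04]), 'position': array([ 0.27605372, -0.559912  ,  0.22155829]), 'tcp_rot': array([[ 4.41968630e-01, -6.08677524e-04,  8.97030300e-01],
       [-8.97027912e-01,  2.10553487e-03,  4.41968881e-01],
       [-2.15774510e-03, -9.99997598e-01,  3.84579634e-04]]), 'force': array([-0.02046597, -0.41530439, -0.15868702]), 'moment': array([-0.05265836, -0.01124539,  0.01406722]), 'opening': 0.9963668555487348}
scene {'image': 0, 'z_map': 0, 'mtx': array([[381.46465788,   0.        , 282.73803184],
       [  0.        , 381.46465788, 204.97962451],
       [  0.        ,   0.        ,   1.        ]]), 'origin': array([1.11069505, 0.09381198, 0.69524926]), 'rotation': array([[-0.135621  , -0.67730198,  0.7230968 ],
       [ 0.99
[... 758 characters left out ...]
]]), 'origin': array([0.24534103, 0.03117745, 1.06580311]), 'rotation': array([[-0.05421731,  0.97327585, -0.22314704],
       [-0.99852772, -0.05322502,  0.0104633 ],
       [-0.00169333,  0.2233858 ,  0.97472864]]), 'shot': 2}
stand [172.6 226.5] 0.97 [0.602 0.171 0.027]
guard_push [193.9 250.4] 0.59 [0.535 0.105 0.029]
terminal [178.7 362.7] 0.57 [ 0.556 -0.212  0.05 ]
cap_left [184.6 357.5] 0.45 [ 0.536 -0.193  0.061]
cap_right [188.8 378.4] 0.58 [ 0.521 -0.249  0.06 ]
beaker [178.2 206.2] 0.65 [0.586 0.228 0.034]
vial [192.8 249.7] 0.63 [0.536 0.106 0.036]
jar [163.9 321.1] 0.64 [ 0.613 -0.102  0.028]
cup [228.1 280.5] 0.69 [0.436 0.025 0.005]
dish [278.2 163.2] 0.97 [0.314 0.355 0.003]
```

View pics/scene0.png

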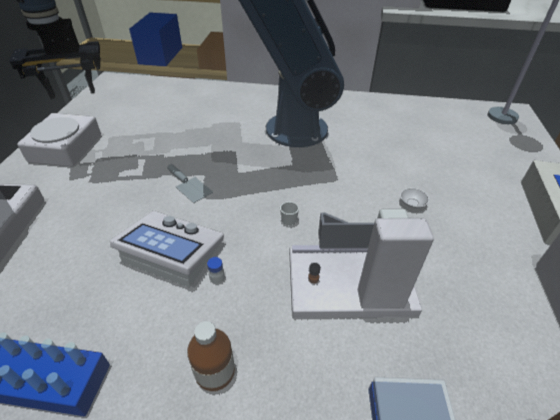

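View pics/top0.png

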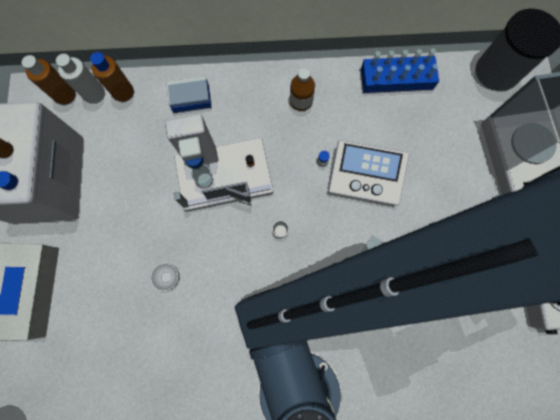

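The stand is on the left at about (0.6, 0.17), with its open guard towards the robot. The terminal is on the right at about (0.55, -0.2), the cup at (0.44, 0.03), the jar at (0.61, -0.10) and the dish at (0.31, 0.35). Next I'll fit the poses from depth.

Run:
```python
from h import *
P=[]
cs=[capture("scene"),capture("top")]
for c in cs:
    n="scene" if c is cs[0] else "top"
    W=world(c)
    for t,lo,hi in(("stand",.024,.037),("terminal",.03,.085)):
        m=masks_of(c,t)
        if not m: print(n,t,"none");continue
        w=W[m[0]["region"]]; w=w[(w[:,2]>lo)&(w[:,2]<hi)]
        r=cv2.minAreaRect((w[:,:2]*1000).astype(np.float32))
        print(n,t,round(m[0]["p"],2),len(w),r, np.round(cv2.boxPoints(r)).tolist())
    for t in("cap_left","cap_right","guard_push","cup","jar","vial","beaker"):
        m=masks_of(c,t)
        for q in m[:2]:
            w=W[q["region"]]; print(n,t,round(q["p"],2),np.round(q["bbox"]),len(w),"med",np.round(np.median(w,0),3),"lo",np.round(np.percentile(w,3,axis=0),3),"hi",np.round(np.percentile(w,97,axis=0),3))
    # high thin stuff near stand front
    s=(W[...,0]>.45)&(W[...,0]<.58)&(W[...,1]>.02)&(W[...,1]<.35)&(W[...,2]>.06)&(W[...,2]<.135)
    w=W[s]
    for z0 in(.06,.08,.1,.113):
        v=w[(w[:,2]>z0)&(w[:,2]<z0+.02)]
        if len(v)>5: print(n,z0,len(v),cv2.minAreaRect((v[:,:2]*1000).astype(np.float32)))
c=cs[1]
im=cv2.resize(c["image"][125:225,165:300],None,fx=5.9,fy=5.9,interpolation=cv2.INTER_CUBIC)
cv2.imwrite("pics/topcrop.png",im)
```

```text
scene stand 0.65 4565 ((605.2955322265625, 182.0478515625), (166.05413818359375, 259.5021667480469), 8.895419120788574) [[503.0, 297.0], [543.0, 41.0], [707.0, 67.0], [667.0, 323.0]]
scene terminal 0.94 4470 ((575.5789184570312, -228.99856567382812), (200.8916778564453, 150.08047485351562), 75.76402282714844) [[478.0, -308.0], [624.0, -345.0], [673.0, -150.0], [528.0, -113.0]]
scene cap_left 0.53 [319. 214. 368. 247.] 1436 med [0.536 0.151 0.088] lo [0.515 0.105 0.045] hi [0.545 0.211 0.117]
scene cap_right 0.42 [164. 214. 174. 224.] 93 med [ 0.528 -0.245  0.057] lo [ 0.512 -0.257  0.051] hi [ 0.536 -0.234  0.061]
scene guard_push 0.64 [319. 211. 370. 247.] 1525 med [0.535 0.153 0.088] lo [0.513 0.105 0.042] hi [0.545 0.211 0.118]
scene cup 0.92 [279. 199. 295. 225.] 382 med [0.432 0.027 0.03 ] lo [0.403 0.007 0.001] hi [0.452 0.047 0.046]
scene cup 0.39 [169. 165. 211. 202.] 700 med [ 0.345 -0.258  0.004] lo [ 0.286 -0.334  0.   ] hi [ 0.393 -0.206  0.02 ]
scene jar 0.63 [209. 257. 225. 284.] 362 med [ 0.639 -0.104  0.043] lo [ 0.618 -0.12   0.004] hi [ 0.646 -0.092  0.057]
scene ja
[... 1520 characters left out ...]
0.046 0.046]
top jar 0.68 [314. 153. 331. 169.] 172 med [ 0.624 -0.107  0.052] lo [ 0.613 -0.123  0.001] hi [ 0.652 -0.094  0.058]
top beaker 0.94 [190. 162. 213. 188.] 349 med [0.585 0.233 0.059] lo [0.556 0.207 0.031] hi [0.605 0.256 0.096]
top 0.06 169 ((541.80810546875, 197.5736846923828), (76.11369323730469, 188.91395568847656), 0.33684879541397095)
top 0.08 201 ((541.184326171875, 196.88148498535156), (74.17057037353516, 189.03826904296875), 0.21530380845069885)
top 0.1 302 ((514.0057373046875, 198.65264892578125), (39.07197189331055, 190.2016143798828), 7.112267971038818)
top 0.113 235 ((542.2451782226562, 199.10507202148438), (74.98432159423828, 192.4190673828125), 0.876577615737915)
```

View pics/topcrop.png

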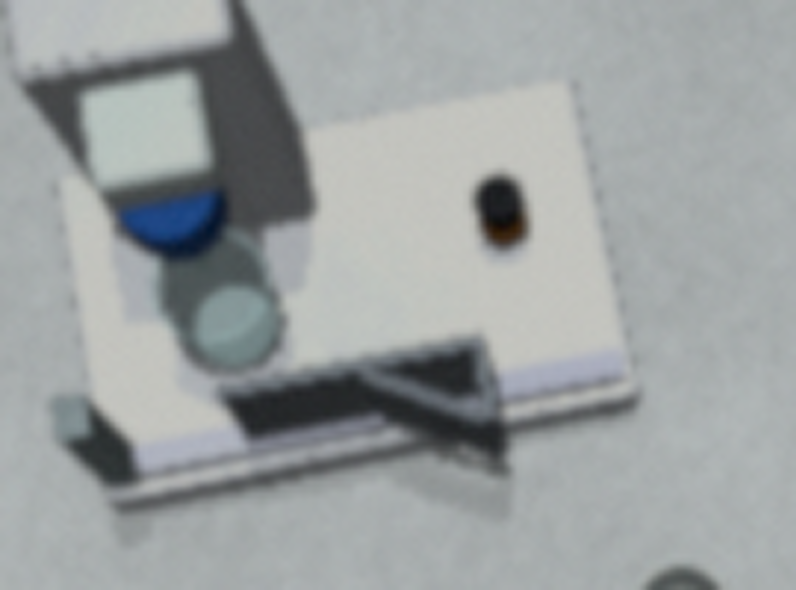

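The stand's yaw is about 8.8° with its centre at (0.603, 0.182), and the guard is about 57 mm open. The push face is at about (0.525, 0.102). I'll turn the jaws along the stand's y with the fingers shut, and hover on the face's open side.

send_rows --moves "0 0 0 0 5.8; 0 0 0 0 5.8; 0 0 0 0 5.8; 0 -33.7 0 20.3 0; 0 -33.7 0 20.3 0; 0 -33.7 0 20.3 0; 0 -33.7 0 20.3 0; 0 -33.7 0 20.3 0; 0 -33.7 0 20.3 0; 0 -33.7 0 20.3 0; 0 -33.7 0 20.3 0; 0 -33.7 0 20.3 0; 0 -33.7 0 20.3 0; 0 -33.7 0 20.3 0; 0 -33.7 0 20.3 0; 0 -33.7 0 20.3 0; 0 -33.7 0 20.3 0; 0 -33.7 0 20.3 0; 0 -33.7 0 20.3 0; 0 -33.7 0 20.3 0"

```text
time_s: 3.87
position: [0.5298, 0.0605, 0.2228]
tcp_rot: [[0.154, 0.001, 0.988], [-0.988, -0.0, 0.154], [0.0, -1.0, 0.001]]
force: [0.1, -1.2, 0.1]
opening: 0.008
```

send_rows --moves "0 0 0 0 0; 0 0 0 0 0; 0 0 0 0 0"

```text
time_s: 4.12
position: [0.5289, 0.0584, 0.2224]
tcp_rot: [[0.155, -0.001, 0.988], [-0.988, -0.0, 0.155], [0.0, -1.0, -0.001]]
force: [-0.2, -0.1, -0.4]
opening: 0.002
```

```bash
cat >> h.py <<'E'
def wrist():
    s=read_state(); c=capture("wrist"); T=np.eye(4);T[:3,:3]=s["tcp_rot"];T[:3,3]=s["position"]
    M=T@np.array(c["tool_from_camera"]); c["rotation"]=M[:3,:3];c["origin"]=M[:3,3]
    return s,c
E
python3 - <<'E'
from h import *
s,c=wrist();print(s["position"],s["joint_positions"],s["tcp_rot"][:,0],s["opening"],s["force"],c["origin"])
cv2.imwrite("pics/w1.png",c["image"])
W=world(c)
R=np.array([[.988,-.153],[.153,.988]]);o=np.array([.603,.182])
S=W.copy();S[...,:2]=(W[...,:2]-o)@R
ok=c["z_map"]>0
for lo,hi in((.06,.09),(.09,.112),(.112,.122)):
    m=ok&(S[...,2]>lo)&(S[...,2]<hi)&(S[...,0]>-.13)&(S[...,0]<-.04)&(abs(S[...,1])<.14)
    v=S[m]; print(lo,len(v), len(v) and np.round(np.percentile(v,[1,50,99],axis=0),3).tolist())
m=ok&(abs(S[...,2]-.03)<.004);v=S[m];print("base",len(v),len(v) and cv2.minAreaRect((v[:,:2]*1000).astype(np.float32)))
for q in mark_of(c,"guard_push")[:1]: print(q,pt(c,*q["pixel"]),pt(c,*q["pixel"],z=.085))
E
```

```text
[0.528929   0.05842692 0.22240616] [-5.71743892e+00  2.31151855e+01  9.53748729e+01 -3.63635325e-02
  6.15473008e+01  7.54110032e+01] [ 1.54518998e-01 -9.87989746e-01  3.75560785e-04] 0.0023570922901916228 [-0.23473254 -0.12268571 -0.37965333] [0.61248094 0.07105271 0.38412014]
0.06 2185 [[-0.101, -0.064, 0.061], [-0.067, -0.003, 0.076], [-0.06, 0.116, 0.09]]
0.09 1685 [[-0.102, -0.064, 0.09], [-0.067, -0.031, 0.102], [-0.066, 0.054, 0.112]]
0.112 2529 [[-0.104, -0.064, 0.112], [-0.071, -0.026, 0.116], [-0.066, 0.053, 0.118]]
base 33698 ((-73.40897369384766, -75.73870849609375), (312.88092041015625, 598.49951171875), 11.195930480957031)
{'pixel': [200.8, 219.8], 'p': 0.94} [0.52304887 0.10513849 0.08141923] [0.5241068  0.10473528 0.085     ]
```

View pics/w1.png

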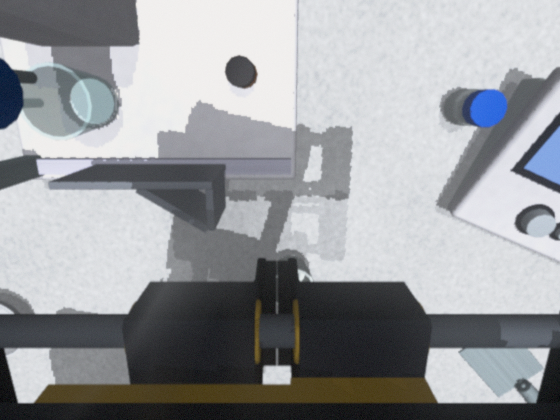

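The wrist view shows the rib's flat face at about pixel (col 222, row 200) and nothing in the fingers' way. The face is at stand y ≈ -64 mm. I'll descend and push.

send_rows --moves "0 0 31 5 0; 0 0 32 0 0; 0 0 32 0 0; 0 0 32 0 0; 0 0 30 0 0; 0 0 0 0 0; 0 -15 0 0 0; 0 -8 0 0 0; 0 -8 0 0 0; 0 -8 0 0 0; 0 -8 0 0 0; 0 -8 0 0 0; 0 -8 0 0 0; 0 -6 0 0 0; 0 0 0 0 0"

```text
time_s: 5.47
position: [0.5235, 0.129, 0.0658]
tcp_rot: [[0.155, 0.0, 0.988], [-0.988, 0.001, 0.155], [-0.001, -1.0, 0.001]]
force: [-0.5, -0.7, -0.5]
opening: 0.006
```

```bash
cat > g.py <<'E'
from h import *
s=read_state();p=(s["position"][:2]-[.603,.182])@np.array([[.988,-.153],[.153,.988]]);print(s["position"],p,s["force"])
for n in("scene",):
    c=capture(n);W=world(c);S=W.copy();S[...,:2]=(W[...,:2]-[.603,.182])@np.array([[.988,-.153],[.153,.988]])
    m=(S[...,2]>.05)&(S[...,2]<.11)&(S[...,0]>-.08)&(S[...,0]<-.055)&(abs(S[...,1])<.14)
    print(n,m.sum(),np.round(np.percentile(S[m],[1,5,50,95,99],axis=0),3).tolist())
E
python3 g.py
```

```text
[0.5234878  0.12902248 0.06581968] [-0.08666362 -0.04017642] [-0.49645285 -0.71801683 -0.53640532]
scene 748 [[-0.079, -0.051, 0.051], [-0.078, -0.046, 0.054], [-0.069, -0.0, 0.083], [-0.067, 0.041, 0.107], [-0.066, 0.044, 0.109]]
```

send_rows --moves "0 -4 0 0 0; 0 -4 0 0 0; 0 -3 0 0 0; 0 -2 0 0 0; 0 -1 0 0 0; 0 0 0 0 0; 0 0 0 0 0"

```text
time_s: 6.1
position: [0.5213, 0.1415, 0.0654]
tcp_rot: [[0.153, -0.001, 0.988], [-0.988, 0.0, 0.153], [-0.0, -1.0, -0.0]]
force: [0.5, -0.5, -0.2]
opening: 0.008
```

send_rows --moves "0 -2 0 0 0; 0 -1 0 0 0; 0 0 0 0 0; 0 0 0 0 0"

```text
time_s: 6.43
position: [0.5209, 0.1443, 0.0655]
tcp_rot: [[0.153, -0.0, 0.988], [-0.988, 0.0, 0.153], [-0.0, -1.0, -0.0]]
force: [-0.6, -0.5, -0.4]
opening: -0.001
```

send_rows --moves "0 -1 0 0 0; 0 -1 0 0 0; 0 0 0 0 0; 0 0 0 0 0"

```text
time_s: 6.77
position: [0.5208, 0.1447, 0.0655]
tcp_rot: [[0.155, -0.0, 0.988], [-0.988, -0.002, 0.155], [0.002, -1.0, -0.001]]
force: [-0.6, -7.3, 0.6]
opening: 0.005
```

send_rows --moves "0 -2 0 0 0; 0 -1 0 0 0; 0 0 0 0 0; 0 0 0 0 0"

```text
time_s: 7.1
position: [0.5208, 0.1449, 0.0656]
tcp_rot: [[0.156, -0.0, 0.988], [-0.988, -0.006, 0.156], [0.006, -1.0, -0.001]]
force: [-0.0, -19.2, 0.2]
opening: 0.006
```

```bash
python3 g.py
```

```text
[0.52083272 0.14489076 0.06556002] [-0.08685899 -0.02409233] [-1.47242915e-02 -1.91769957e+01  2.00633306e-01]
scene 627 [[-0.079, -0.035, 0.051], [-0.078, -0.031, 0.055], [-0.069, 0.008, 0.083], [-0.067, 0.041, 0.107], [-0.067, 0.044, 0.11]]
```

The guard hits a hard stop (19 N, no motion) at stand y ≈ -9 mm, so it is shut. I'll back off, lift, turn and go to the terminal.

send_rows --moves "0 20 0 0 0; 0 20 0 0 0; 0 0 -35 0 0; 0 0 -40 0 0; 0 0 -40 0 0; 0 0 -35 0 0; 0 0 0 0 5.75; 0 0 0 0 5.75; 45 0 0 0 5.75; 45 0 0 0 5.75; 45 36 0 5 0; 45 36 0 5 0; 45 36 0 5 0; 45 36 0 5 0; 45 36 0 5 0; 45 36 0 5 0; 45 36 0 5 0; 45 36 0 5 0; 45 36 0 5 0; 45 0 0 0 0"

```text
time_s: 8.82
position: [0.4916, -0.2223, 0.216]
tcp_rot: [[-0.251, 0.004, 0.968], [-0.968, -0.005, -0.251], [0.004, -1.0, 0.005]]
force: [1.3, -0.3, 0.8]
opening: 0.512
```

send_rows --moves "45 0 0 0 0; 45 0 0 0 0; 45 0 0 0 0"

```text
time_s: 9.07
position: [0.4906, -0.214, 0.2154]
tcp_rot: [[-0.244, -0.001, 0.97], [-0.97, 0.001, -0.244], [-0.001, -1.0, -0.001]]
force: [-0.1, -0.3, 0.6]
opening: 0.518
```

```bash
python3 g.py
python3 - <<'E'
from h import *
s,c=wrist();print(s["position"],s["tcp_rot"][:,0],s["opening"],s["force"])
cv2.imwrite("pics/w2.png",c["image"]);W=world(c)
for t in("cap_left","cap_right"):
    for q in masks_of(c,t)[:2]:
        g=q["region"]&(c["z_map"]>0);w=W[g];w=w[w[:,2]>.045];(x,y),r=cv2.minEnclosingCircle((w[:,:2]*1000).astype(np.float32));print(t,round(q["p"],2),q["bbox"],np.round([x,y,r],1),np.round(w.mean(0),4))
    for q in mark_of(c,t)[:2]: print(t,q,np.round(pt(c,*q["pixel"]),4),np.round(pt(c,*q["pixel"],z=.058),4))
E
```

```text
[ 0.49059194 -0.21397791  0.21540275] [-0.17164378 -0.37402774] [-0.10202176 -0.29083935  0.58061234]
scene 500 [[-0.077, -0.01, 0.051], [-0.071, -0.01, 0.053], [-0.069, 0.016, 0.081], [-0.067, 0.042, 0.107], [-0.067, 0.045, 0.11]]
[ 0.49071916 -0.2138364   0.21548535] [-2.43113149e-01 -9.69997641e-01 -7.57778196e-04] 0.516494057003421 [-0.90988219 -0.69254193  0.08556415]
cap_left 0.85 [221.4, 132.5, 249.6, 165.3] [ 538.9 -188.2   13.5] [ 0.5394 -0.1891  0.0573]
cap_left {'pixel': [153.2, 234.9], 'p': 0.91} [ 0.5371 -0.1888  0.0581] [ 0.5371 -0.1888  0.058 ]
cap_right 0.6 [286.3, 131.0, 321.8, 166.2] [ 524.2 -246.3   13.5] [ 0.5249 -0.2462  0.0573]
cap_right {'pixel': [153.5, 302.6], 'p': 0.7} [ 0.5227 -0.2445  0.0574] [ 0.5228 -0.2445  0.058 ]
```

View pics/w2.png

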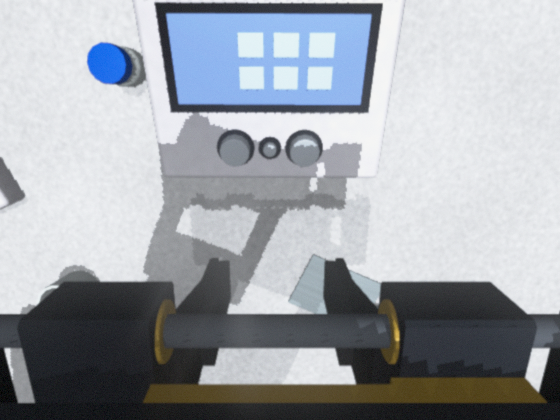

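The wrist view shows the caps at pixels (col 235, row 149) and (col 303, row 149), with the jaw axis parallel to their row. The guard's end reads -10 mm, so it is shut. I'll move above the caps, with the fingertips 4 mm towards the front so the uphill edge bears near the centres.

send_rows --moves "50 -3.4 0 18 0; 50 -3.4 0 17.7 0; 50 0 40 0 0; 50 0 40 0 0; 50 0 35 0 0; 50 0 20 0 0; 50 0 10 0 0; 50 0 0 0 0; 50 0 0 0 0; 50 0 0 0 0"

```text
time_s: 10.2
position: [0.5283, -0.2184, 0.0721]
tcp_rot: [[-0.245, 0.003, 0.97], [-0.97, -0.002, -0.245], [0.001, -1.0, 0.003]]
force: [0.2, 0.4, 0.1]
opening: 0.574
```

Run:
```python
from h import *
s,c=wrist();print(s["position"],s["tcp_rot"],s["opening"]*87,s["force"])
cv2.imwrite("pics/w3.png",c["image"])
c=capture("scene");cv2.imwrite("pics/s3.png",cv2.resize(c["image"][180:290,100:240],None,fx=5,fy=5,interpolation=cv2.INTER_CUBIC))
```

```text
[ 0.52831854 -0.21837536  0.07211244] [[-0.24466303  0.00284003  0.96960401]
 [-0.96960751 -0.00188208 -0.2446584 ]
 [ 0.00113003 -0.9999942   0.00321419]] 49.9674601815151 [0.19142177 0.36672461 0.11765533]
```

View pics/w3.png

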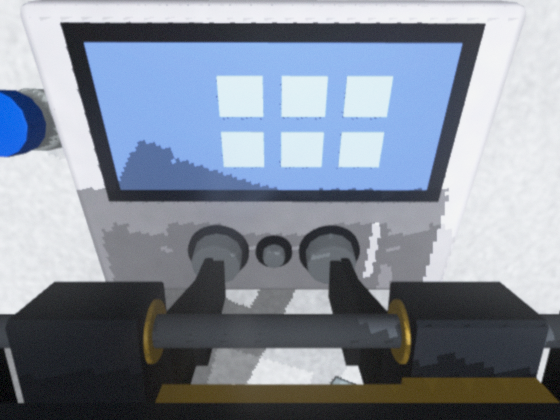

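View pics/s3.png

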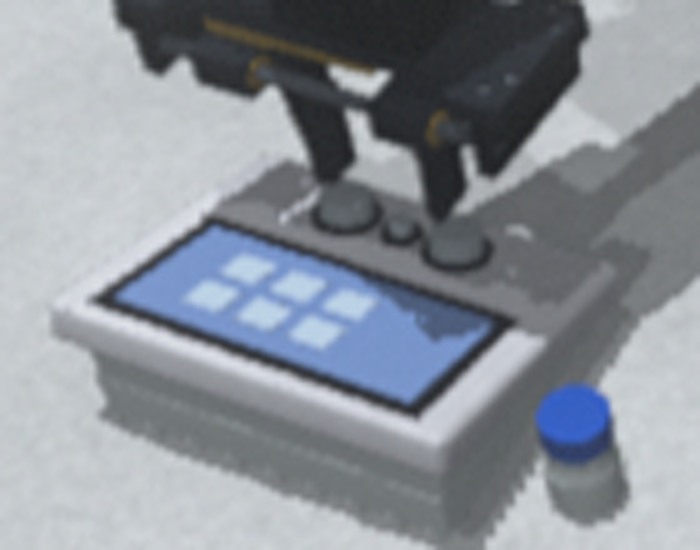

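Run:
```python
from h import *
s,c=wrist();W=world(c);R=s["tcp_rot"];T=(W-s["position"])@R*1000
print(np.round(np.array(c["tool_from_camera"]),3))
ok=c["z_map"]>0
for sg in(-1,1):
    m=ok&(T[...,1]>-12)&(T[...,1]<4)&(T[...,0]*sg>15)&(T[...,0]*sg<50)&(T[...,2]>-20)&(T[...,2]<14)&(np.mgrid[:420,:560][0]>250)
    v=T[m];print("tip",len(v),np.round(np.percentile(v,[1,50,99],axis=0),1).tolist())
for t in("cap_left","cap_right"):
    for q in masks_of(c,t)[:1]:
        g=q["region"]&ok&(W[...,2]>.05)&(W[...,2]<.066);v=T[g];print(t,q["p"],q["bbox"],np.round(v.min(0),1),np.round(v.max(0),1),np.round(v.mean(0),1))
    for q in mark_of(c,t)[:1]: print(q, (pt(c,*q["pixel"],z=.058)-s["position"])@R*1000)
```

```text
[[ 1.     0.001  0.    -0.   ]
 [-0.     0.301 -0.954 -0.162]
 [-0.001  0.954  0.301  0.084]
 [ 0.     0.     0.     1.   ]]
tip 393 [[-33.8, -11.8, -7.9], [-26.8, -6.2, 10.7], [-24.9, 0.4, 12.7]]
tip 399 [[24.7, -12.0, -8.2], [26.5, -6.0, 10.7], [33.7, 0.9, 12.7]]
cap_left 0.87 [193.1, 232.9, 243.4, 284.1] [-43.6  10.6  -8.8] [-19.   22.4  17. ] [-30.  15.   8.]
{'pixel': [265.6, 217.6], 'p': 0.94} [-30.45089412  14.37485559   1.67564481]
cap_right 0.66 [306.5, 230.1, 355.0, 280.5] [15.5 10.6 -9.8] [40.1 22.5 16.8] [25.7 15.2  7.6]
{'pixel': [264.7, 329.8], 'p': 0.78} [27.3394344  14.4502636   2.11555444]
```

send_rows --moves "50 -1.6 0 -2 0; 50 0 4 0 0; 50 0 4 0 0; 50 0 1 0 0; 50 0 0 0 0; 50 0 0 0 0"

```text
time_s: 11.05
position: [0.5253, -0.2156, 0.0612]
tcp_rot: [[-0.245, -0.001, 0.97], [-0.97, 0.0, -0.245], [-0.0, -1.0, -0.001]]
force: [-0.1, -0.5, -0.2]
opening: 0.573
```

send_rows --moves "50 0 1 0.27 0; 50 0 1 0.27 0; 50 0 1 0.27 0; 50 0 1 0.27 0; 50 0 1 0.27 0; 50 0 1 0.27 0; 50 0 0 0 0; 50 0 0 0 0"

```text
time_s: 11.72
position: [0.527, -0.2161, 0.056]
tcp_rot: [[-0.245, 0.0, 0.97], [-0.97, -0.0, -0.245], [0.0, -1.0, 0.0]]
force: [-2.0, 0.2, 5.8]
opening: 0.572
```

```bash
python3 -c "
from h import *
s=read_state();print(s['position'],s['force'],s['tcp_rot'].T@s['force'],s['tcp_rot'].T@s['moment'])"
```

```text
[ 0.52702919 -0.21609373  0.05604879] [-2.02436379  0.23805444  5.76777281] [ 0.26566014 -5.76789769 -2.02056991] [-0.3300055   0.03369201  0.03395758]
```

The force is rising evenly on both keys (moment near zero). I'll carry on to the bottom.

send_rows --moves "50 0 1 0.27 0; 50 0 1 0.27 0; 50 0 1 0.27 0; 50 0 1 0.27 0; 50 0 1 0.27 0; 50 0 1 0.27 0; 50 0 1 0.27 0; 50 0 0 0 0; 50 0 0 0 0"

```text
time_s: 12.47
position: [0.528, -0.2163, 0.0525]
tcp_rot: [[-0.244, -0.001, 0.97], [-0.97, -0.0, -0.244], [0.001, -1.0, -0.001]]
force: [-7.8, 3.3, 30.8]
opening: 0.577
```

send_rows --moves "50 0 1 0.27 0; 50 0 1 0.27 0; 50 0 0 0 0; 50 0 0 0 0"

```text
time_s: 12.8
position: [0.528, -0.2163, 0.0522]
tcp_rot: [[-0.244, -0.002, 0.97], [-0.97, -0.0, -0.244], [0.001, -1.0, -0.001]]
force: [-12.2, 4.4, 42.2]
opening: 0.573
```

Both keys are at the hard stop (42 N against the 10 N needed). I'll check the balance and hold about 3.8 s.

```bash
python3 -c "
from h import *
s=read_state();print(s['position'],s['tcp_rot'].T@s['force'],s['tcp_rot'].T@s['moment'])"
```

```text
[ 0.52802903 -0.21632645  0.05220185] [ -1.2833216  -42.15063851 -12.98607195] [-2.05754433  0.08931844  0.24394117]
```

send_rows --moves "50 0 0 0 0; 50 0 0 0 0; 50 0 0 0 0; 50 0 0 0 0; 50 0 0 0 0; 50 0 0 0 0; 50 0 0 0 0; 50 0 0 0 0; 50 0 0 0 0; 50 0 0 0 0; 50 0 0 0 0; 50 0 0 0 0; 50 0 0 0 0; 50 0 0 0 0; 50 0 0 0 0; 50 0 0 0 0; 50 0 0 0 0; 50 0 0 0 0; 50 0 0 0 0; 50 0 0 0 0"

```text
time_s: 14.47
position: [0.5281, -0.2163, 0.0522]
tcp_rot: [[-0.244, -0.001, 0.97], [-0.97, -0.001, -0.244], [0.001, -1.0, -0.001]]
force: [-11.6, 3.5, 42.2]
opening: 0.574
```

send_rows --moves "50 0 0 0 0; 50 0 0 0 0; 50 0 0 0 0; 50 0 0 0 0; 50 0 0 0 0; 50 0 0 0 0; 50 0 0 0 0; 50 0 0 0 0; 50 0 0 0 0; 50 0 0 0 0; 50 0 0 0 0; 50 0 0 0 0; 50 0 0 0 0; 50 0 0 0 0; 50 0 0 0 0; 50 0 0 0 0; 50 0 0 0 0; 50 0 0 0 0; 50 0 0 0 0; 50 0 0 0 0"

```text
time_s: 16.13
position: [0.528, -0.2163, 0.0522]
tcp_rot: [[-0.244, -0.001, 0.97], [-0.97, -0.001, -0.244], [0.001, -1.0, -0.001]]
force: [-12.9, 3.5, 41.5]
opening: 0.576
```

Run:
```python
from h import *
s,c=wrist();print(s['position'],s['tcp_rot'].T@s['force'],s['tcp_rot'].T@s['moment'])
W=world(c)
for t in("cap_left","cap_right"):
    for q in masks_of(c,t)[:1]:
        w=W[q["region"]&(c["z_map"]>0)];A=np.c_[(w[:,:2]-[.531,-.217])@[.97,-.244]*.268+.058];d=w[:,2]-A[:,0];print(t,q["p"],len(w),np.round(np.percentile(d,[10,30,50,70,90])*1000,1))
```

```text
[ 0.52804289 -0.21634841  0.05222887] [ -0.1794498  -41.53058566 -13.36950177] [-1.9543416   0.06815127  0.21377165]
cap_left 0.76 1080 [-9.9 -8.3 -7.8 -7.4 -7. ]
cap_right 0.77 1068 [-9.8 -8.3 -7.8 -7.4 -6.9]
```

Both caps read equally down (about 7 mm), with at least 17 N on each, for over 3.3 s. Now I'll release straight back out.

send_rows --moves "50 0 -2 -0.5 0; 50 0 -3 -0.8 0; 50 0 -3 -0.8 0; 50 0 -4 -1 0; 50 0 -5 -1.3 0; 50 0 -8 -2 0; 50 0 -20 0 0; 50 0 -40 0 0; 50 0 -40 0 0; 50 0 -20 0 0; 50 0 0 -30 0; 50 0 0 -20 0; 50 0 0 0 0; 50 0 0 0 0; 50 0 0 0 0"

```text
time_s: 17.53
position: [0.4756, -0.2033, 0.1918]
tcp_rot: [[-0.245, 0.001, 0.97], [-0.97, -0.001, -0.245], [0.0, -1.0, 0.002]]
force: [-0.5, -0.2, -0.6]
opening: 0.575
```

```bash
python3 g.py
python3 - <<'E'
from h import *
s,c=wrist();print(s["position"],s["force"])
W=world(c)
for t in("cap_left","cap_right"):
    for q in masks_of(c,t)[:1]:
        w=W[q["region"]&(c["z_map"]>0)];d=w[:,2]-((w[:,:2]-[.531,-.217])@[.97,-.244]*.268+.058);print(t,q["p"],np.round(np.percentile(d,[10,50,90])*1000,1))
c=capture("scene");cv2.imwrite("pics/s4.png",c["image"]);W=world(c)
for t in("cup","jar","vial","dish","spatula","beaker"):
    for q in masks_of(c,t)[:1]: print(t,round(q["p"],2),np.round(q["bbox"]),np.round(np.median(W[q["region"]],0),3))
E
```

```text
[ 0.47555506 -0.20331106  0.19177278] [-0.18486819 -0.36118826] [-0.47025258 -0.20077736 -0.61155215]
scene 491 [[-0.078, -0.01, 0.051], [-0.071, -0.01, 0.053], [-0.069, 0.016, 0.081], [-0.067, 0.042, 0.107], [-0.066, 0.045, 0.109]]
[ 0.47578829 -0.20342219  0.19163276] [-0.28490127 -0.25099262 -0.09904613]
cap_left 0.67 [-4.5 -0.2  0.8]
cap_right 0.95 [-6.6 -0.1  0.9]
cup 0.79 [281. 199. 298. 226.] [0.437 0.026 0.029]
jar 0.33 [307. 264. 320. 280.] [0.632 0.102 0.067]
vial 0.65 [307. 263. 321. 281.] [0.633 0.101 0.068]
dish 0.64 [401. 190. 429. 209.] [0.304 0.351 0.015]
spatula 0.61 [169. 163. 210. 202.] [ 0.343 -0.259  0.004]
```

View pics/s4.png

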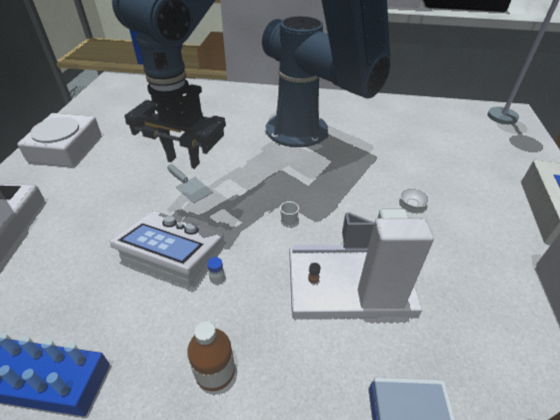

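The picture shows the guard shut behind the tower (its end at about col 345, row 228), both keys up, and the cup, jar, vial, dish and spatula in place. The arm is clear, so I'll hand in.

```bash
python3 -c "
from h import *
print(hand_in())"
```

```text
the job is handed in; nothing more can be done
None
```

I pushed the splash guard shut and reset the interlock, then handed the job in at about 18 s. `hand_in()` gives no verdict.

- **Guard:** I pushed it with the closed fingers until it met a hard stop at 19 N. After I backed off, its open end read y = -10 mm on the stand, which is the shut position.
- **Keys:** I pressed both big keys together, one fingertip on each. They were held at the bottom for at least 3.3 s with about 42 N in total; the moment reading puts at least 17 N on each key. Both caps read equally far down, about 7–8 mm against the 7 mm travel. They were level with their up position again after release, and the fingers stayed well clear of the small key.
- **Other objects:** Cup, vial, dish and spatula measured within 1 cm or so of the starting view, and the picture shows the jar in place. In the last measurement the "jar" network returned the vial instead, so I checked the jar only by eye. The beaker was hidden behind the tower and not re-measured; nothing went near it.
- **Arm:** It ended clear of everything, with no contact force.

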